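Close the filter drawer and hold the light shutter open at the index

ROBOT

A 6-joint arm with a two-finger parallel gripper is mounted at the origin on the work surface. World frame = base frame: x ahead of the robot, y to its left, z up, the work surface at z = 0. Lengths are in m, angles in rad, forces in N, time in s.
With the tool pointing down it reaches from about 0.425 to 0.95 m from the base axis. Payload 3.5 kg.
Tool frame: the origin (TCP) lies midway between the tips of the shut fingers; the grasp point (between the pads) lies ctrl.grasp_offset behind it (ctrl.grasp_offset is the distance from the TCP to the grasp point, in m); x points along the fingers, y is the direction in which the jaws open and shut, and the axes are right-handed (so a half turn about x gives the same grasp; the last joint's range is limited). The gripper opens to 85 mm and grips with 20 to 120 N. Pads are 22 mm wide; open, the fingers measure 114 mm over their backs; the gripper's body (76 mm by 85 mm) begins 54 mm behind the grasp point. The pads swing forward as they close: fully open they stand 13 mm farther back than shut.
Start: joints at [0.987, 0.286, 1.577, -0, 1.279, -0.15], TCP at [0.284, 0.612, 0.231] pointing down, gripper open.
Joint ranges: [-2.77, 2.77], [-0.9, 2.22], [0.21, 2.48], [-1.53, 4.67], [0.24, 2.81], [-2.84, 2.84]. Speed limits (rad/s): [2.79, 2.79, 3.14, 3.14, 3.14, 3.14].

INTERFACE

Orientations are given as a unit quaternion [x, y, z, w].
In Python, from plant import readout, read_camera, sign_off, ctrl gives the robot as it stands.
- The arm moves only by the tool drive_tool, never from a script. Its argument "steps" is a list of rows, each a list of 5 numbers: the shift along the tool's x, y, z in cm, then the turn about the tool's x in degrees, then the opening, from 0 (shut) to 1 (fully open). A call has 1 to 10 rows; each row shifts and turns the commanded pose from where the row before left it, along the tool's axes as they then stand; what a row does not reach is not made up. A row lasts 1/10 s, in which the tool goes at most 50 mm and 8.59 degrees, less where a joint would pass 70% of its speed; a pose out of reach is approached as far as the arm can. A call is refused whole if a number of a shift passes 5 or a number of a turn 8.59, either way. A call with a gripper value outside its range is refused whole. The fingers move at their own pace and stop on an object; "force" is the grip in N (left out, the last holds). Time passes only in rows, so rows that do not move let the fingers close. It gives the time, the measured TCP pose, the force and the opening at its end, in the units of the state.
- readout.get_state(): the state, without advancing time (a new reading comes with each control period).
- read_camera(name): name is "scene" or "top"; returns a dict with "frame" (420x560x3 uint8, red, green, blue), "vertical_fov" (degrees; the focal length in pixels is half the picture's height over the tangent of half this angle, whatever the lens; pixels are square), "cx", "cy" (the principal point, pixels), "k1" (the pictures are not rectified: a ray, as slopes to the right and down, at radius r is drawn at 1 + k1 r^2 times it, then the intrinsics apply), "eye" and "orientation" of the camera in the world. Camera axes: x right, y up, looking along -z (the intrinsics and any distortion apply to the point x, -y, -z); pixel columns grow to the right and rows downward; lengths in m; the calibration is good to about 2 mm. A picture is of the moment at which its call begins. There is no depth.
- sign_off(): hands the job in, once; it reports no verdict.
The state is a dict: "time": time; "qpos": joint angles; "dq": joint speeds; "joint_efforts": joint torques, N m; "eef_pos": TCP position; "tcp_rot": TCP orientation; "contact_force": force on the tool from outside, world axes, zero at the start; "wrist_torque": the same for the moment, N m; "opening": opening from 0.0 (shut) to 1.0 (fully open).
Only numpy, scipy, OpenCV 4.12 (cv2) and the standard library are available. Lean on these libraries where they do the work, as an engineer would, in place of code of your own. Each camera call takes 0.05 s, during which the arm holds its last target. There are 200 camera calls.

TASK

On the white light stage, push the open filter drawer fully home until it clicks into its detent. Then pull the spring-return shutter slide out by its black grip until its red pointer lines up with the orange index on the scale, and keep holding it there with the gripper: the slide springs back if released, so finish while still holding it. Keep the shutter closed until the drawer is home, and leave the orange moulding, jar, tray and spare ring where they are.

Things in the scene. Friction and masses are not known exactly. Their poses are not given: they have to be found in the camera images.
- light_base: White light stage, a fixed box 240 (x) by 280 (y) by 110 mm high on the bench. Origin at the centre of its underside; its own -x axis points out of its front, towards the robot, +y is its left seen from the robot, z up. It carries a round white glass plate on top (right half), the filter drawer in the front face (right half) and the shutter slide along its top (left half).
- drawer (a joint): Opening of the filter drawer in m: 0 = fully home, grows as the drawer comes out of the front along the stage's own -x (limit 0.09). It slides freely (0.3 N) until about 11 mm before home, where a spring detent resists with about 4 N; from about 4 mm on the detent draws it in to its rigid stop and keeps it there.
- drawer_lip (a point): Middle of the front edge of the drawer's blue pull lip, 87 mm above the bench. The lip is 70 mm wide (along the stage's y), 10 mm high (82 to 92 mm above the bench), and stands 14 mm out from the grey front panel (130 mm wide, 42 to 92 mm above the bench, 8 mm thick). Pushing the lip or the panel along the stage's own +x closes the drawer.
- shutter (a joint): Travel of the shutter slide in m: 0 = pushed in by its spring (closed), grows as it is pulled along the stage's own -x (limit 0.085). The spring pulls back with 5 N at the start plus 1 N per 10 mm; released, it returns to 0.
- shutter_grip (a point): Centre of the slide's upright black grip, a block 24 by 24 by 40 mm high (sides along the stage's x and y), 12 to 52 mm above the stage's top; this point is 32 mm above it. It stands on a flat steel bar 14 mm wide (upper face 12 mm above the top) that runs back from it. All else near it is at most 17 mm above the stage's top.
- pointer (a point): Tip of the thin red pointer that sticks out sideways (stage -y) from the slide's bar, 95 mm behind the grip centre; it moves with the slide. The pointer is 4 mm thick along x.
- mark (a point): Tip of the orange index beside the slide, standing on the scale strip on the stage's top; its axes are parallel to the stage's. It stays fixed in a run but its place along the scale varies (30 to 58 mm in front of the resting pointer). The pointer is lined up when this point and pointer are equal along the stage's x.
- moulding: Bystander: orange plastic moulding, 32 mm across and 45 mm high with a thin tip, standing on the glass plate; origin at the centre of its underside.
- jar: Bystander: amber jar with black cap, 56 mm across and 75 mm high, standing on the bench left of the stage; origin at the centre of its underside.
- tray: Bystander: white tray of orange mouldings, 100 by 80 mm and 41 mm high overall, on the bench right of the stage; origin at the centre of its underside.
- spare_ring: Bystander: black filter ring lying flat, 56 mm across and 8 mm high, on the bench in front of the stage to the left; origin at the centre of its underside.

How it is judged:
On the way, in this order (a step that is already met when the one before it is completed fails the run):
1. the filter drawer is fully home while the shutter is still closed (value of joint drawer below 0.003 m and value of joint shutter below 0.015 m), for 0.2 s.
2. the shutter slide is pulled out so that its pointer is level with the index (x of pointer in the frame of mark between -0.004 and 0.004 m and value of joint drawer below 0.003 m and contact force between the fingers and light_base above 1 N), for 0.5 s.
At the end, for the whole second after the job is handed in: The drawer is home (within 3 mm), the pointer is within 4 mm of the index along the slide's travel, the gripper's fingers are still holding the slide (over 1 N), and the bystanders are within 30 mm of where they began (all of step 2 and distance of each of moulding, jar, tray, spare_ring from where it was at the start of the episode below 0.03 m); the arm keeps its last pose, push and grip.
It fails at once if the shutter is pulled more than 15 mm while the drawer is more than 5 mm open (value of joint shutter above 0.015 m and value of joint drawer above 0.005 m).
It fails at once if a bystander is moved more than 30 mm (distance of any of moulding, jar, tray, spare_ring from where it was at the start of the episode above 0.03 m).
It also fails if it takes over 53 s, if anything falls off the work surface, if the arm or the gripper's body presses on something with over 40 N, if the wrist force passes 120 N, or if a joint passes its speed limit or range.

## Working session

There is one attempt and no reset: what is moved stays moved. The work goes in short steps, Python scripts to look and compute and a tool call to move; the robot and the scene stay as the last step left them, time stands still between calls to the robot, and variables do not carry over. Pictures are saved under pics/ and viewed, about 8 in all and at most 12, crops included, and the job is handed in when it is done.

Besides the shell and the picture viewer there is one more tool, called after "Emit:" as name([rows], argument=value, ...), one row to a line, values as JSON. drive_tool: Moves the arm, as the interface text tells. Its arguments: {"type":"object","properties":{"steps":{"type":"array","items":{"type":"array","items":{"type":"number"}}},"force":{"type":"number"}},"required":["steps"]}

```bash
mkdir -p pics; ls
cat > h.py <<'E'
import numpy as np, cv2
from scipy.spatial.transform import Rotation as R
from plant import readout, read_camera, ctrl
def K(c):
    f=c["frame"].shape[0]/2/np.tan(np.radians(c["vertical_fov"])/2)
    return np.array([[f,0,c["cx"]],[0,f,c["cy"]],[0,0,1.]]),np.array([c["k1"],0,0,0,0.])
def ray(c,uv):
    k,d=K(c); p=cv2.undistortPoints(np.array(uv,float).reshape(-1,1,2),k,d)[:,0]
    v=np.c_[p[:,0],-p[:,1],-np.ones(len(p))]
    return R.from_quat(c["orientation"]).apply(v)
def plane(c,uv,z):
    r=ray(c,uv); e=np.array(c["eye"]); return e+r*((z-e[2])/r[:,2])[:,None]
def proj(c,P):
    v=R.from_quat(c["orientation"]).inv().apply(np.atleast_2d(P)-c["eye"])*[1,-1,-1]
    k,d=K(c); return cv2.projectPoints(v,np.zeros(3),np.zeros(3),k,d)[0][:,0]
def shot(n,f):
    c=read_camera(n); cv2.imwrite(f,c["frame"][:,:,::-1]); return c
E
python3 - <<'E'
from h import *
import pickle
for n in("scene","top"):
    c=shot(n,f"pics/{n}0.png"); pickle.dump(c,open(n+"0.pkl","wb")); print(n,c["eye"],c["orientation"],c["vertical_fov"],c["k1"])
a=cv2.imread("pics/scene0.png");b=cv2.imread("pics/top0.png")
print(readout.get_state(), ctrl.grasp_offset)
E
```

```text
pics
scene [ 1.09540769 -0.22837046  0.91948273] [0.25201279 0.14723284 0.48389484 0.8250199 ] 51.24926802898107 -0.11637703781971924
top [0.51768182 0.0060311  0.95300599] [ 0.05494318 -0.04549855 -0.6975542   0.71297213] 48.57097442493413 -0.05854119039775505
{'time': 0.1, 'qpos': array([ 9.87008027e-01,  2.87088159e-01,  1.57804882e+00, -2.18801648e-05,
        1.27861412e+00, -1.50031389e-01]), 'dq': array([ 6.20658917e-05, -1.54674952e-03, -5.54341668e-03, -1.81602597e-03,
       -5.64712979e-04,  7.22940092e-04]), 'joint_efforts': array([ 5.69580770e-04, -4.07294941e+01, -2.93701226e+01, -1.21079497e-04,
        3.41820909e-03, -1.20212610e-05]), 'eef_pos': array([0.28335064, 0.61198098, 0.23006825]), 'tcp_rot': array([ 0.15143957,  0.69080896, -0.15286955,  0.69027527]), 'contact_force': array([-0.78018932,  0.80601624, -0.24583119]), 'wrist_torque': array([0.00856441, 0.02070781, 0.04557544]), 'opening': 0.9992947460190609} 0.0187
```

View pics/scene0.png

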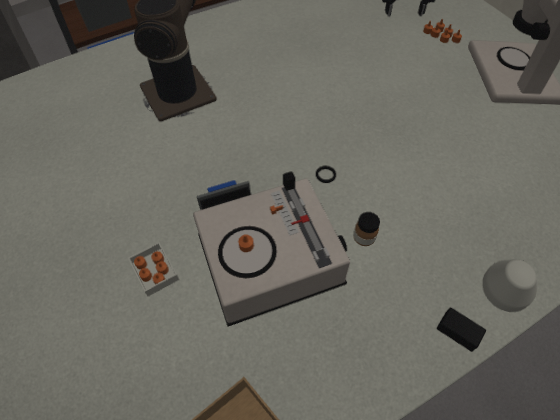

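View pics/top0.png

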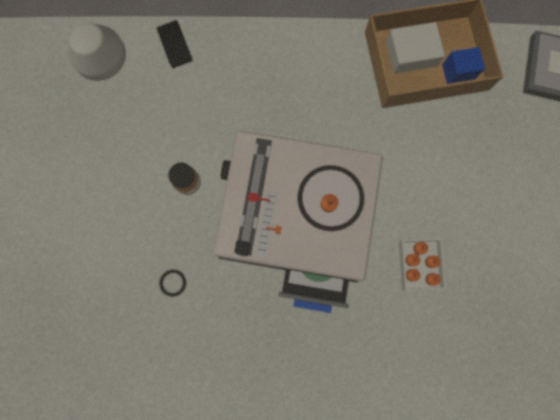

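The scene view shows the stage, with the blue lip at about (222,187), black grip (289,180), red pointer (303,219) and orange index (277,209). In the top view the lip is at (313,306), grip (243,248), pointer (257,198) and index (275,229). The spare ring is at (173,283), well left of the grip. I'll measure these next.

Run:
```python
from h import *
import pickle
t=pickle.load(open("top0.pkl","rb"));s=pickle.load(open("scene0.pkl","rb"))
a=cv2.resize(t["frame"][120:320,150:410],None,fx=3,fy=3,interpolation=cv2.INTER_CUBIC)[:,:,::-1]
cv2.imwrite("pics/topc.png",a)
b=cv2.resize(s["frame"][160:330,180:380],None,fx=3.5,fy=3.5,interpolation=cv2.INTER_CUBIC)[:,:,::-1]
cv2.imwrite("pics/scc.png",b)
for n,c,(r0,r1,c0,c1) in(("top",t,(120,320,200,300)),("scene",s,(160,330,180,330))):
    hsv=cv2.cvtColor(c["frame"],cv2.COLOR_RGB2HSV)
    for col,lo,hi in(("red",(0,140,60),(4,255,255)),("red2",(172,140,60),(180,255,255)),("orange",(6,140,60),(20,255,255)),("blue",(105,130,40),(130,255,255))):
        m=cv2.inRange(hsv,lo,hi); k,l,st,ce=cv2.connectedComponentsWithStats(m)
        for i in range(1,k):
            if st[i,4]>6 and 170<ce[i][0]<345 and 150<ce[i][1]<320: print(n,col,st[i],ce[i].round(1))
```

```text
top red [248 193  12   8  59] [253.  196.7]
top orange [321 195  16  16 198] [328.9 202.5]
top orange [275 227   5   6  23] [277.3 229.4]
top blue [295 301  35  10 161] [312.2 305.6]
scene red [292 215  17  10  65] [302.1 219.3]
scene orange [271 206  11   8  53] [275.2 208.8]
scene orange [239 235  14  17 194] [245.6 243. ]
scene blue [208 181  28  11 105] [221.2 185.9]
```

View pics/topc.png

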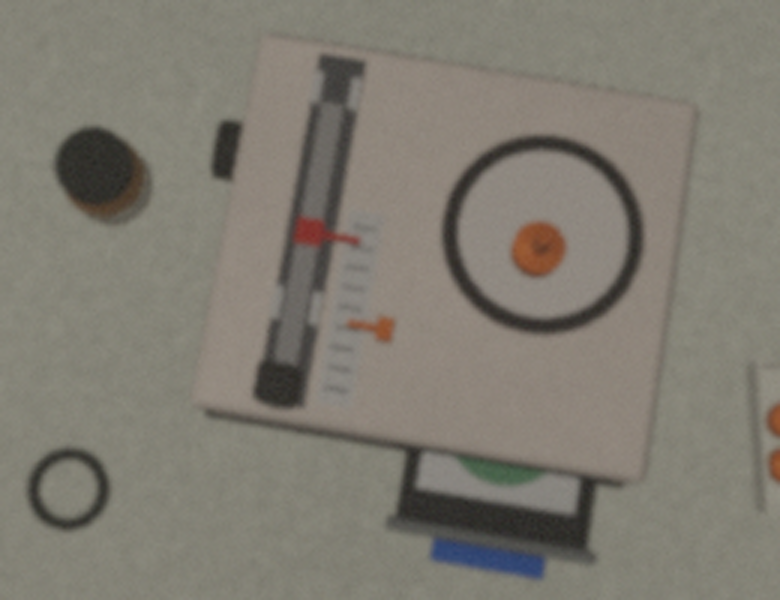

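View pics/scc.png

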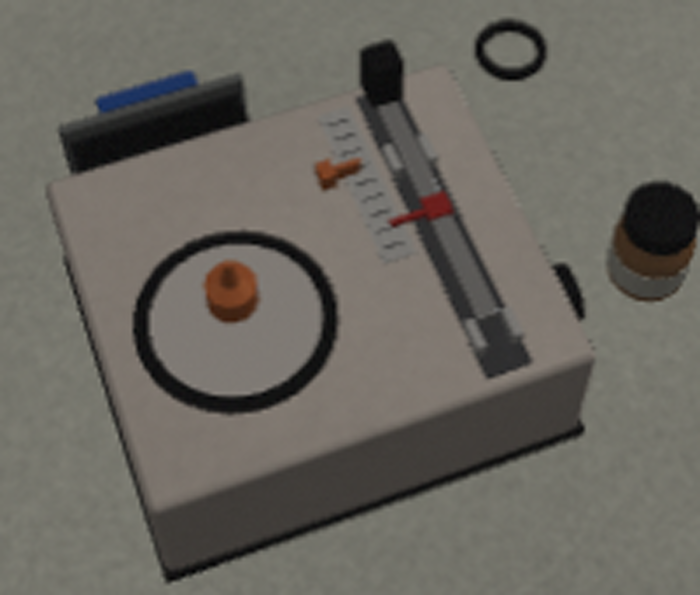

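The crops are sharp enough. In the top crop the pointer tip is at (358,241), the index tip at (349,325), the grip at (279,383) and the lip's front edge runs from (432,562) to (543,577). The stage's top corners are (264,37), (694,107), (644,482) and (194,405).

Run:
```python
from h import *
import pickle
t=pickle.load(open("top0.pkl","rb"));s=pickle.load(open("scene0.pkl","rb"))
T=lambda p:(np.atleast_2d(p)+.5)/3-.5+[150,120]
S=lambda p:(np.atleast_2d(p)+.5)/3.5-.5+[180,160]
C=plane(t,T([(264,37),(694,107),(644,482),(194,405)]),.11); print("corners top",C[:,:2].round(4).tolist())
C2=plane(s,S([(588,358),(150,510),(50,185),(447,70)]),.11); print("corners scene BL BR FR FL",C2[:,:2].round(4).tolist())
print("lens",[np.linalg.norm(C[i]-C[(i+1)%4]).round(4) for i in range(4)],[np.linalg.norm(C2[i]-C2[(i+1)%4]).round(4) for i in range(4)])
Cb=np.array([C[0],C[1],C[2],C[3]]); m=C.mean(0)
for nm,cc in(("top",C),("scene",C2)):
    yv=(cc[0]-cc[1])+(cc[3]-cc[2]); xv=(cc[0]-cc[3])+(cc[1]-cc[2])
    print(nm,"centre",cc.mean(0)[:2].round(4),"yaw from y",np.degrees(np.arctan2(-yv[0],yv[1])).round(2),"from x",np.degrees(np.arctan2(xv[1],xv[0])).round(2))
print("ringhub etc")
def tri(a,b):
    r1,r2=ray(t,T(a))[0],ray(s,S(b))[0]; e1,e2=np.array(t["eye"]),np.array(s["eye"])
    x=np.linalg.lstsq(np.c_[r1,-r2],e2-e1,rcond=None)[0]; p,q=e1+x[0]*r1,e2+x[1]*r2
    return ((p+q)/2).round(4),np.linalg.norm(p-q).round(4)
for nm,a,b in(("pointer",(358,241),(391,222)),("mark",(349,325),(361,163)),("lipL",(432,562),(194,74)),("lipR",(543,577),(97,99))): print(nm,tri(a,b))
print("grip top",plane(t,T((279,383)),.162),plane(s,S((381,52)),.162))
g=plane(t,T((279,383)),.155)
print(readout.get_state()["eef_pos"])
```

```text
corners top [[0.7913, 0.0952], [0.7516, -0.1739], [0.5201, -0.1418], [0.5602, 0.1295]]
corners scene BL BR FR FL [[0.7985, 0.0896], [0.7585, -0.177], [0.529, -0.1408], [0.5731, 0.1272]]
lens [np.float64(0.272), np.float64(0.2337), np.float64(0.2743), np.float64(0.2337)] [np.float64(0.2695), np.float64(0.2324), np.float64(0.2716), np.float64(0.2285)]
top centre [ 0.6558 -0.0227] yaw from y -8.41 from x -8.16
scene centre [ 0.6648 -0.0252] yaw from y -8.93 from x -9.22
ringhub etc
pointer (array([0.6618, 0.033 , 0.1155]), np.float64(0.0005))
mark (array([0.6112, 0.0385, 0.1115]), np.float64(0.0031))
lipL (array([ 0.4691, -0.0152,  0.078 ]), np.float64(0.0033))
lipR (array([ 0.4616, -0.0835,  0.0853]), np.float64(0.0019))
grip top [[0.57112155 0.07403581 0.162     ]] [[0.57405892 0.0754429  0.162     ]]
[0.28335064 0.61198098 0.23006825]
```

```bash
cat >> h.py <<'E'
def go(P,yaw=np.radians(-8.5),q=None):
    "needed turn (deg) about tool x so jaws lie along stage y, and shift in tool axes (cm) after it"
    s=readout.get_state(); r=R.from_quat(q if q is not None else s["tcp_rot"]); M=r.as_matrix()
    best=[]
    for sg in(1,-1):
        y=sg*np.array([-np.sin(yaw),np.cos(yaw),0]); best.append(np.degrees(np.arctan2(y@M[:,2],y@M[:,1])))
    d=100*(np.array(P)-s["eef_pos"])
    print("turns",np.round(best,2),"shift now-axes",(M.T@d).round(2)); 
    for b in best: print("  after turn",round(b,1),((r*R.from_rotvec([np.radians(b),0,0])).as_matrix().T@d).round(2))
E
python3 - <<'E'
from h import *
print(R.from_quat(readout.get_state()["tcp_rot"]).as_matrix().round(3))
go([.50,.30,.23]); go([.436,-.046,.23])
E
```

```text
[[-0.001  0.42   0.907]
 [-0.002  0.907 -0.42 ]
 [-1.    -0.002 -0.   ]]
turns [-16.35 163.65] shift now-axes [  0.04 -19.2   32.77]
  after turn -16.4 [  0.04 -27.65  26.04]
  after turn 163.6 [  0.04  27.65 -26.04]
turns [-16.35 163.65] shift now-axes [  0.11 -53.29  41.5 ]
  after turn -16.4 [  0.11 -62.82  24.82]
  after turn 163.6 [  0.11  62.82 -24.82]
```

Emit:
drive_tool([
  [0,0,0,-8.2,0.5],
  [0,0,0,-8.2,0],
  [0,-3.8,3.1,0,0],
  [0,-3.8,3.1,0,0],
  [0,-3.8,3.1,0,0],
  [0,-3.8,3.1,0,0],
  [0,-3.8,3.1,0,0],
  [0,-3.8,3.1,0,0],
  [0,-3.8,3.1,0,0],
  [0,-3.8,3.1,0,0],
])

```text
time: 1.1
eef_pos: [0.4847, 0.2734, 0.2309]
tcp_rot: [0.052, 0.705, -0.052, 0.705]
contact_force: [0.7, 0.2, -0.2]
opening: -0.003
```

Emit:
drive_tool([
  [0,-4,0,0,0],
  [0,-4,0,0,0],
  [0,-4,0,0,0],
  [0,-4,0,0,0],
  [0,-4,0,0,0],
  [0,-4,0,0,0],
  [0,-4,0,0,0],
  [0,-4,0,0,0],
  [0,0,0,0,0],
  [0,0,0,0,0],
])

```text
time: 2.1
eef_pos: [0.4369, -0.0418, 0.2309]
tcp_rot: [0.053, 0.705, -0.053, 0.705]
contact_force: [1.1, -0.4, -0.1]
opening: 0.002
```

Run:
```python
from h import *
s=readout.get_state();print(s["eef_pos"],s["opening"],s["time"],s["contact_force"]);go([.436,-.046,.076])
```

```text
[ 0.43686665 -0.04180043  0.23093706] 0.00191229039690662 2.1 [ 1.08077696 -0.43138249 -0.09413907]
turns [-1.000e-01  1.799e+02] shift now-axes [ 1.549e+01 -4.400e-01 -1.000e-02]
  after turn -0.1 [ 1.549e+01 -4.400e-01 -1.000e-02]
  after turn 179.9 [1.549e+01 4.400e-01 1.000e-02]
```

Emit:
drive_tool([
  [3,-0.4,0,0,0],
  [4,0,0,0,0],
  [4,0,0,0,0],
  [3,0,0,0,0],
  [1.5,0,0,0,0],
  [0,0,0,0,0],
  [0,0,1,0,0],
  [0,0,1,0,0],
  [0,0,1,0,0],
  [0,0,0,0,0],
])

```text
time: 3.1
eef_pos: [0.469, -0.0502, 0.0779]
tcp_rot: [0.052, 0.704, -0.052, 0.707]
contact_force: [-0.1, -1.0, -0.4]
opening: -0.001
```

Emit:
drive_tool([
  [0,0,0.8,0,0],
  [0,0,0.8,0,0],
  [0,0,0.8,0,0],
  [0,0,0.5,0,0],
  [0,0,0,0,0],
])

```text
time: 3.6
eef_pos: [0.496, -0.0542, 0.0765]
tcp_rot: [0.052, 0.705, -0.052, 0.706]
contact_force: [0.5, 0.6, 0.0]
opening: -0.0
```

Run:
```python
from h import *
shot("top","pics/t1.png");c=shot("scene","pics/s1.png")
a=cv2.imread("pics/t1.png")[120:320,180:400];b=cv2.imread("pics/s1.png")[120:320,160:350]
cv2.imwrite("pics/v1.png",cv2.resize(np.hstack([a,b]),None,fx=1.9,fy=1.9,interpolation=cv2.INTER_CUBIC))
```

```text
(no output)
```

View pics/v1.png

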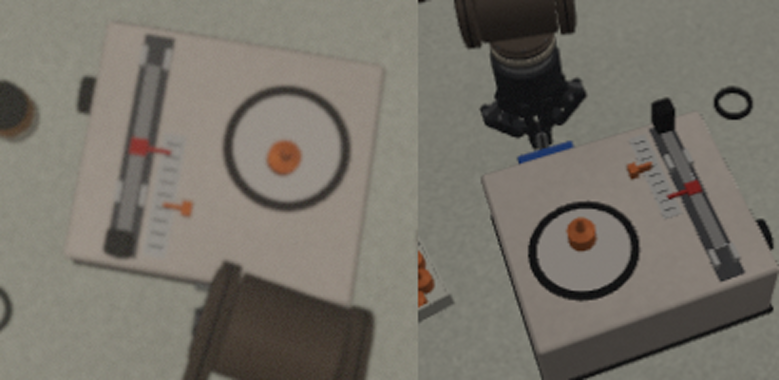

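The fingers are on the blue lip and the drawer is nearly in, with the shutter still closed. I'll push slowly to the stop.

Emit:
drive_tool([
  [0,0,0.3,0,0],
  [0,0,0.3,0,0],
  [0,0,0,0,0],
])

```text
time: 4.0
eef_pos: [0.4998, -0.0545, 0.0761]
tcp_rot: [0.052, 0.707, -0.052, 0.704]
contact_force: [-5.4, 0.6, 2.9]
opening: -0.0
```

Emit:
drive_tool([
  [0,0,0.3,0,0],
  [0,0,0.3,0,0],
  [0,0,0,0,0],
])

```text
time: 4.3
eef_pos: [0.4999, -0.0543, 0.0751]
tcp_rot: [0.052, 0.713, -0.051, 0.698]
contact_force: [-20.6, 1.7, 14.3]
opening: 0.002
```

Emit:
drive_tool([
  [0,0,0,0,0],
  [0,0,0,0,0],
  [0,0,-1,0,0],
  [0,0,-2,0,0],
  [0,0,-1,0,0],
  [-4,0,0,0,0],
  [-4,0,0,0,0],
  [-4,2,0,0,0.5],
  [-3,4,0,0,0.8],
  [0,4,0,0,0.8],
])

```text
time: 5.3
eef_pos: [0.4858, 0.0496, 0.233]
tcp_rot: [0.053, 0.7, -0.053, 0.71]
contact_force: [0.8, -0.2, -0.2]
opening: 0.506
```

Run:
```python
from h import *
shot("top","pics/t2.png");c=shot("scene","pics/s2.png")
a=cv2.imread("pics/t2.png")[170:320,180:400];b=cv2.imread("pics/s2.png")[150:300,180:370]
cv2.imwrite("pics/v2.png",cv2.resize(np.hstack([a,b]),None,fx=1.9,fy=1.9,interpolation=cv2.INTER_CUBIC))
s=readout.get_state();print(s["eef_pos"],s["opening"],s["time"],s["contact_force"]);go([.572,.0745,.130])
```

```text
[0.48337193 0.05253346 0.22846104] 0.6795903114726624 5.4 [-0.88843932 -0.91862193 -1.07695422]
turns [   0.31 -179.69] shift now-axes [9.9  3.42 8.41]
  after turn 0.3 [9.9  3.46 8.39]
  after turn -179.7 [ 9.9  -3.46 -8.39]
```

View pics/v2.png

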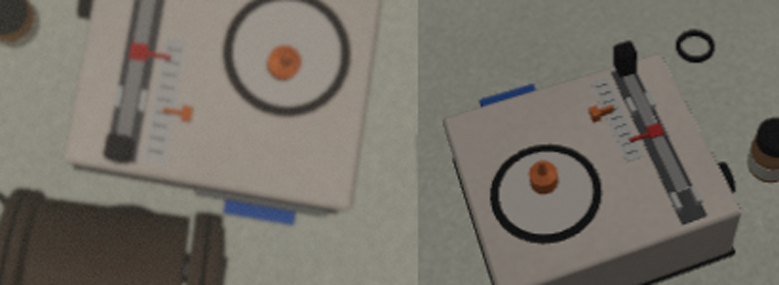

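The drawer is home: the grey panel is flush with the stage and only the blue lip stands out. The shutter is still closed. Next is the grip.

Emit:
drive_tool([
  [0,1.7,4.2,0.3,0.8],
  [0,1.7,4.1,0,0.8],
  [3,0,0,0,0.8],
  [3,0,0,0,0.8],
  [2,0,0,0,0.8],
  [1.9,0,0,0,0.8],
  [0,0,0,0,0.8],
  [0,0,0,0,0.8],
])

```text
time: 6.2
eef_pos: [0.5692, 0.07, 0.1272]
tcp_rot: [0.054, 0.705, -0.054, 0.705]
contact_force: [0.3, -0.2, 0.4]
opening: 0.803
```

Run:
```python
from h import *
shot("top","pics/t3.png");c=shot("scene","pics/s3.png")
b=cv2.imread("pics/s3.png")[120:280,200:370]
cv2.imwrite("pics/v3.png",cv2.resize(b,None,fx=3.5,fy=3.5,interpolation=cv2.INTER_CUBIC))
s=readout.get_state();print(s["eef_pos"],s["opening"],s["contact_force"])
```

```text
[0.57020915 0.07008371 0.12880413] 0.7996282771820865 [-0.28774321  0.09717955  0.25528164]
```

View pics/v3.png

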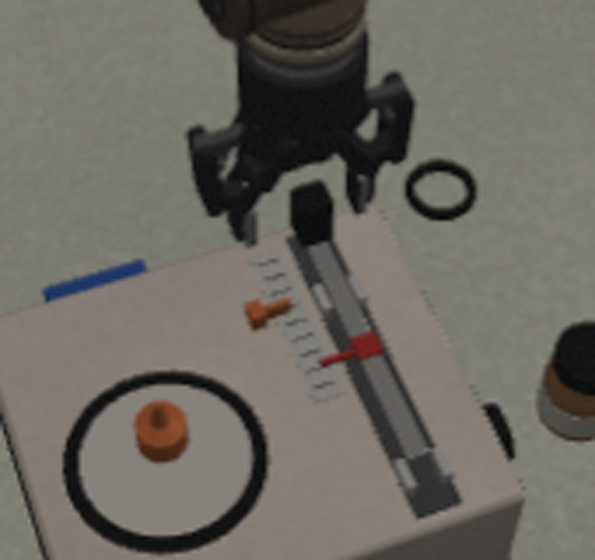

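The grip stands between the fingers, about 4 mm nearer the left one. I'll shift left and close.

Emit:
drive_tool([
  [-0.2,0.4,0.1,0,0.8],
  [0,0,0,0,0.4],
  [0,0,0,0,0],
  [0,0,0,0,0],
  [0,0,0,0,0],
  [0,0,0,0,0],
  [0,0,0,0,0],
  [0,0,0,0,0],
], force=70)

```text
time: 7.1
eef_pos: [0.5713, 0.0763, 0.1302]
tcp_rot: [0.055, 0.705, -0.053, 0.706]
contact_force: [0.4, 6.8, 3.2]
opening: 0.27
```

```bash
cat >> h.py <<'E'
def prof(c,z0,z1):
    "pointer and mark needle centroids in stage axes, from colour masks in one view"
    hsv=cv2.cvtColor(c["frame"],cv2.COLOR_RGB2HSV); a=np.radians(-8.5); X=np.array([np.cos(a),np.sin(a)]);Y=np.array([-np.sin(a),np.cos(a)])
    out={}
    for n,lo,hi,near in(("red",(0,110,50),(5,255,255),None),("orange",(6,110,50),(20,255,255),None)):
        m=cv2.inRange(hsv,lo,hi)
        if n=="red": m|=cv2.inRange(hsv,(172,110,50),(180,255,255))
        v,u=np.nonzero(m); P=plane(c,np.c_[u,v],.1165)[:,:2]-[.66,-.0245]; s=np.c_[P@X,P@Y]
        s=s[(s[:,1]>.02)&(s[:,1]<.09)&(abs(s[:,0])<.12)]
        out[n]=s
    return out
E
python3 - <<'E'
from h import *
for n in("top","scene"):
    o=prof(read_camera(n),0,0)
    for k,s in o.items():
        print(n,k,len(s),[(b,round(1000*s[(s[:,1]>b/1e3)&(s[:,1]<=(b+4)/1e3),0].mean(),1),((s[:,1]>b/1e3)&(s[:,1]<=(b+4)/1e3)).sum()) for b in range(20,90,4) if ((s[:,1]>b/1e3)&(s[:,1]<=(b+4)/1e3)).any()])
s=readout.get_state();print(s["eef_pos"],s["opening"],s["contact_force"])
E
```

```text
top red 71 [(56, np.float64(-7.2), np.int64(1)), (60, np.float64(-6.8), np.int64(2)), (64, np.float64(-6.6), np.int64(3)), (68, np.float64(-6.9), np.int64(3)), (72, np.float64(-6.2), np.int64(6)), (76, np.float64(-7.1), np.int64(10)), (80, np.float64(-6.2), np.int64(19)), (84, np.float64(-5.2), np.int64(18)), (88, np.float64(-6.2), np.int64(9))]
top orange 41 [(24, np.float64(-57.7), np.int64(1)), (28, np.float64(-56.5), np.int64(15)), (32, np.float64(-56.7), np.int64(15)), (36, np.float64(-58.3), np.int64(10))]
scene red 55 [(56, np.float64(-4.5), np.int64(2)), (60, np.float64(-5.8), np.int64(4)), (64, np.float64(-4.8), np.int64(3)), (68, np.float64(-5.5), np.int64(4)), (72, np.float64(-5.9), np.int64(5)), (76, np.float64(-6.0), np.int64(7)), (80, np.float64(-7.8), np.int64(12)), (84, np.float64(-7.7), np.int64(12)), (88, np.float64(-6.5), np.int64(6))]
scene orange 62 [(24, np.float64(-52.5), np.int64(6)), (28, np.float64(-53.6), np.int64(15)), (32, np.float64(-54.8), np.int64(13)), (36, np.float64(-54.0), np.int64(8)), (40, np.float64(-53.9), np.int64(6)), (44, np.float64(-53.1), np.int64(7)), (48, np.float64(-54.3), np.int64(5)), (52, np.float64(-53.9), np.int64(2))]
[0.57124448 0.07629392 0.13018959] 0.27110612892816277 [0.12828419 6.89481043 2.05483983]
```

Gripped, with the opening at 23 mm. The pull needed is about 49 mm, so I'll do most of it and then re-measure.

Emit:
drive_tool([
  [0,0,-0.5,0,0],
  [0,0,-0.8,0,0],
  [0,0,-0.8,0,0],
  [0,0,-0.8,0,0],
  [0,0,-0.8,0,0],
  [0,0,-0.8,0,0],
  [0,0,0,0,0],
  [0,0,0,0,0],
])

```text
time: 8.0
eef_pos: [0.529, 0.0826, 0.1302]
tcp_rot: [0.055, 0.702, -0.053, 0.708]
contact_force: [10.5, 7.4, -4.2]
opening: 0.271
```

```bash
cat > m.py <<'E'
from h import *
import sys
for n in("top","scene"):
    c=read_camera(n); o=prof(c,0,0); r,g=o["red"],o["orange"]
    f=lambda s,a,b:(lambda q:(round(1000*q[:,0].mean(),1),round(1000*np.median(q[:,0]),1),len(q)) if len(q) else None)(s[(s[:,1]>a)&(s[:,1]<=b)])
    print(n,"needle red",f(r,.055,.076),"orange stem",f(g,.039,.056),"orange all",f(g,0,.055),"red all",f(r,.0,.1))
    cv2.imwrite(f"pics/{n}_{sys.argv[1]}.png",c["frame"][:,:,::-1])
s=readout.get_state();print(s["time"],s["eef_pos"],s["opening"],s["contact_force"])
a=cv2.imread(f"pics/top_{sys.argv[1]}.png")[170:300,220:320];b=cv2.imread(f"pics/scene_{sys.argv[1]}.png")[150:280,230:330]
cv2.imwrite("pics/v_%s.png"%sys.argv[1],cv2.resize(np.hstack([a,b]),None,fx=4,fy=4,interpolation=cv2.INTER_CUBIC))
E
python3 m.py a
```

```text
top needle red (np.float64(-49.7), np.float64(-49.7), 4) orange stem (np.float64(-57.1), np.float64(-57.1), 12) orange all (np.float64(-56.9), np.float64(-56.9), 47) red all (np.float64(-49.2), np.float64(-49.5), 50)
scene needle red (np.float64(-48.6), np.float64(-48.7), 16) orange stem (np.float64(-53.6), np.float64(-53.8), 22) orange all (np.float64(-54.0), np.float64(-53.9), 61) red all (np.float64(-49.9), np.float64(-49.2), 47)
8.1 [0.52913628 0.08260442 0.13021781] 0.2683722698742238 [10.55155937  7.31675989 -4.01441028]
```

View pics/v_a.png

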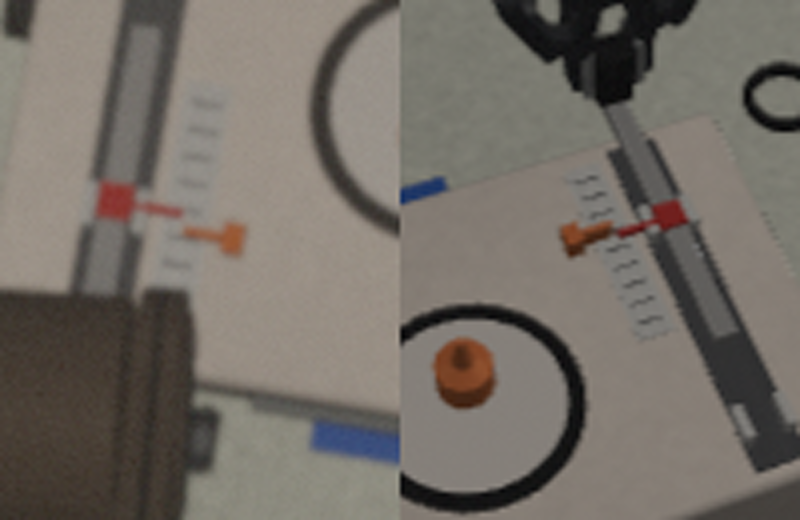

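The top view puts the pointer 7.3 mm short. The scene view says 5.1 mm, and the difference fits the index standing about 3 mm lower than the pointer. I'll pull 7 mm more.

Emit:
drive_tool([
  [0,0,-0.4,0,0],
  [0,0,-0.3,0,0],
  [0,0,0,0,0],
  [0,0,0,0,0],
  [0,0,0,0,0],
  [0,0,0,0,0],
  [0,0,0,0,0],
  [0,0,0,0,0],
  [0,0,0,0,0],
])

```text
time: 9.0
eef_pos: [0.5225, 0.0836, 0.1302]
tcp_rot: [0.056, 0.702, -0.053, 0.708]
contact_force: [10.7, 7.3, -4.8]
opening: 0.267
```

```bash
python3 m.py b
python3 - <<'E'
from h import *
# tips in 2 views, averaged over 3 frames each: red needle / orange stem centroid height from two-view triangulation
a=np.radians(-8.5);X=np.array([np.cos(a),np.sin(a),0])
acc={}
for n in("top","scene"):
    for i in range(3):
        o=prof(read_camera(n),0,0)
        r=o["red"];g=o["orange"]; r=r[(r[:,1]>.055)&(r[:,1]<.076)];g=g[(g[:,1]>.039)&(g[:,1]<.056)]
        acc.setdefault(n,[]).append((r[:,0].mean()-g[:,0].mean())*1000)
print({k:np.round(v,1).tolist() for k,v in acc.items()})
E
```

```text
top needle red (np.float64(-56.0), np.float64(-55.9), 6) orange stem (np.float64(-57.3), np.float64(-57.4), 12) orange all (np.float64(-57.0), np.float64(-57.2), 47) red all (np.float64(-55.7), np.float64(-55.8), 54)
scene needle red (np.float64(-55.2), np.float64(-55.4), 18) orange stem (np.float64(-53.8), np.float64(-54.1), 23) orange all (np.float64(-53.8), np.float64(-53.8), 62) red all (np.float64(-56.5), np.float64(-56.0), 48)
9.1 [0.52250293 0.08362396 0.13023757] 0.26961985549689643 [10.97900505  6.44680645 -5.09213474]
{'top': [1.0, 0.8, 1.1], 'scene': [-1.5, -1.5, -1.4]}
```

View pics/v_b.png

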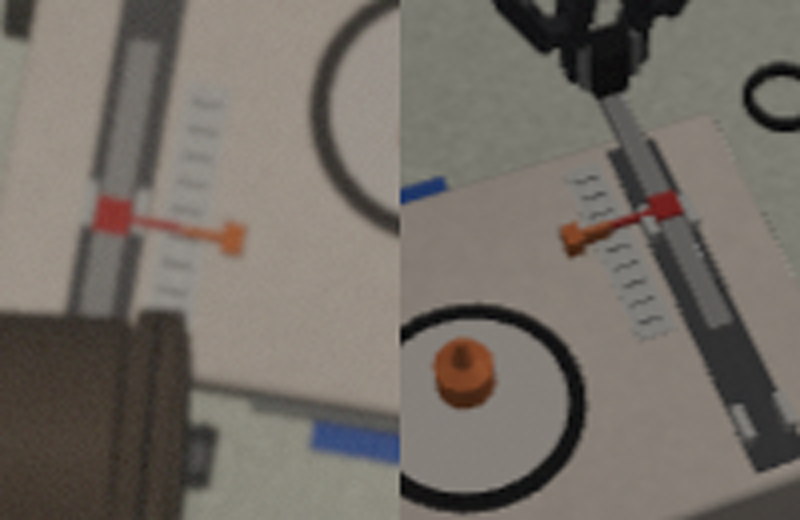

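The pointer is collinear with the index in both views: +1.0 mm from the top and −1.5 mm from the scene, well inside ±4 mm. It has held for over 0.5 s and the drawer lip hasn't moved. Handing in.

```bash
python3 -c "
from plant import sign_off,readout
s=readout.get_state();print(s['time'],s['eef_pos'],s['opening'],s['contact_force'])
print(sign_off())"
```

```text
9.4 [0.52247915 0.08362924 0.13020808] 0.2695946709232986 [ 9.70175409  6.62720721 -4.65987824]
the job is handed in; nothing more can be done
None
```

I pushed the drawer home, pulled the shutter slide out to the index, and handed the job in at 9.4 s with the gripper still holding the slide; no verdict was reported.

- **Drawer:** it hit a rigid stop at about 20 N, and the pictures afterwards show only the lip standing out of the front. I did not measure how far home it is to the millimetre. The shutter was still closed at that point.
- **Shutter:** the pull came to about 50 mm. The grip is set to 70 N, the jaws are closed to about 23 mm on the grip block, and the wrist feels a steady pull of about 10 N, close to the 10 N expected from the spring.
- **Pointer alignment:** the two views disagree slightly: the top view puts the pointer 1.0 mm short of the index and the scene view 1.5 mm past it. The index standing about 3 mm lower than the pointer would explain this. Allowing for that, it is just under 1 mm short, within the 4 mm allowed.
- **Bystanders:** I planned the moves clear of them, and the moulding and spare ring look unmoved in the last pictures. I did not measure their positions again, and the last crops I viewed leave out the jar and tray.

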